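Roll the pipe sleeve up the ramp and hold it against its stop for tacking

ROBOT

A 7-joint arm with a two-finger parallel gripper is mounted at the origin on the work surface. World frame = base frame: x ahead of the robot, y to its left, z up, the work surface at z = 0. Lengths are in m, angles in rad, forces in N, time in s.
With the tool pointing down it reaches from about 0.4 to 0.85 m from the base axis. Payload 4.5 kg.
Tool frame: the origin (TCP) lies midway between the tips of the shut fingers; the grasp point (between the pads) lies arm.grip_point_offset behind it (arm.grip_point_offset is the distance from the TCP to the grasp point, in m); z points along the fingers, y is the direction in which the jaws open and shut (so a half turn about z gives the same grasp; the last joint's range is limited). The gripper opens to 88 mm and grips with 3 to 60 N. Pads are 18 mm wide; open, the fingers measure 123 mm over their backs; the gripper's body (75 mm by 187 mm) begins 45 mm behind the grasp point.
Start: joints at [-1.158, 0.689, -0.195, 1.565, 0.157, 0.902, -0.215], TCP at [0.231, 0.581, 0.239] pointing down, gripper open.
Joint ranges: [-3.01, 3.01], [-0.46, 2.08], [-1.47, 1.51], [0.13, 2.56], [-1, 4.14], [0.04, 2.09], [-2.66, 2.66]. Speed limits (rad/s): [2.57, 2.57, 3.14, 3.14, 3.14, 3.14, 3.14].

INTERFACE

Orientations are given as a rotation vector (axis times angle).
In Python, from cell import monitor, eyes, workorder, arm gives the robot as it stands. The module is installed in compiled form; this text tells all that it offers.
- The arm moves only by the tool apply_moves, never from a script. Its argument "rows" is a list of rows, each an object of numbers: "x", "y", "z": the shift along the world's x, y, z in mm; "wx", "wy", "wz": the turn, a rotation vector about the world's x, y, z in degrees; "jaw": the opening, from 0 (shut) to 1 (fully open). In form: [{"x": .., "y": .., "z": .., "wx": .., "wy": .., "wz": .., "jaw": ..}, ...]. A call has 1 to 10 rows; each row shifts and turns the pose as measured when the row begins; what a row does not reach is not made up. A row lasts 1/8 s, in which the tool goes at most 62.5 mm and 10.7 degrees, less where a joint would pass 70% of its speed; a pose out of reach is approached as far as the arm can. A call with a gripper value outside its range is refused whole. The fingers move at their own pace and stop on an object; the grip force is fixed at half the most. Time passes only in rows, so rows that do not move let the fingers close. It gives the time, the measured TCP pose, the force and the opening at its end, in the units of the state.
- monitor.sense(): the state, without advancing time (a new reading comes with each control period).
- eyes.capture(name): name is "side" or "top"; returns a dict with "img" (480x640x3 uint8, blue, green, red), "depth" (480x640 float32, m along the optical axis (not along the pixel's ray), 0 where there is no reading), "mtx" (3x3 intrinsics, pixels), "D" ([k1, k2, p1, p2, k3] as OpenCV has them; the pictures are not rectified), "R" (3x3) and "t" (3): a world point X has camera coordinates R X + t. Camera axes: x right, y down, z forward; pixel columns grow to the right and rows downward; lengths in m; the calibration is good to about 2 mm. A picture is of the moment at which its call begins.
- workorder.close_job(): hands the job in, once; it reports no verdict.
Trained networks look in the newest picture that a camera, given by its name, has taken for a name from the list of things; names that differ only in an ending like _2 or _b are one class to them, and where a whole thing is asked for, a point or a joint stands for the part that bears it (a point fixed in the world has none). Each returns a list of dicts, best first, with "conf" (0 to 1); they miss things now and then, are a little off and sometimes report something else, mostly with a low value. They report only what shows in the picture. A call takes as long as a camera call. They do not tell look-alikes from the thing itself.
- eyes.cut_out(camera, label): "region" (480x640 bool, what is visible of it) and "extent" ([left, top, right, bottom] as shares, 0 to 1, of the picture: columns of its width, rows of its height, round what is visible of it).
- eyes.pinpoint(camera, label): "xy" ([column, row] as shares, 0 to 1, of the picture: columns of its width, rows of its height: a listed point, or the origin of a listed thing).
The state is a dict: "time": time; "joint_positions": joint angles; "joint_velocities": joint speeds; "tau": joint torques, N m; "tcp_pos": TCP position; "tool_rot": TCP orientation; "force": force on the tool from outside, world axes, zero at the start; "torque": the same for the moment, N m; "grip_width": finger opening in m.
Only numpy, scipy, OpenCV 4.12 (cv2) and the standard library are available. Lean on these libraries where they do the work, as an engineer would, in place of code of your own. Each camera call takes 0.05 s, during which the arm holds its last target. There are 200 camera calls.

TASK

Push the stainless pipe sleeve that lies at the foot of the small ramp up the ramp with your fingertips until it sits squarely against the yellow stop, and finish while still holding it there with the fingers for the tack weld. Keep the fingers on it the whole way so that it never rolls back or runs free, do not ram it, and do not pinch or lift it. Leave the loose things around the ramp where they are.

Things in the scene. Friction and masses are not known exactly. Their poses are not given: they have to be found in the camera images.
- sleeve_center (a point): centre of the bright stainless tube to be pushed (on its axis, half-way along): 60 mm outside diameter, 130 mm long, 0.35 to 0.65 kg. Lies across the ramp, free to roll; starts at the ramp's foot against a black toe bar, 107 mm downhill of the deck's middle. The frame's y is the tube's axis; x and z turn as it rolls. Slippery (friction 0.2): it may slide as much as roll; pushing takes 1 to 5 N.
- deck: running surface of the fixed dark ramp with blue sides: 270 mm long, 8 degrees steep, rising away from the robot. Origin on the surface at its middle, 32 mm above the table; x up the slope, y across (left looking uphill), z off the surface. Side lips 12 mm high at y = +-67.5 mm give the sleeve 2.5 mm play each side; a toe bar 7 mm high lies at x = -135 to -127 mm.
- stop: yellow upright stop plate fixed across the ramp at a setting that differs each time, 12 mm thick, 175 mm wide, top 95 mm above the table. Origin at table level under the plate's middle; axes level, x uphill (the ramp's heading), y across. Its face to the sleeve is at x = -6 mm: a sleeve fully home has its centre at x = -36 mm here.
- short_sleeve: bystander: short steel sleeve standing upright on the table, to the left of the ramp (looking uphill), 56 mm diameter, 65 mm tall; origin at the centre of its underside
- square: bystander: red welding square standing on the table, to the right of the ramp, 75 x 18 mm, about 75 mm tall; origin at the centre of its underside
- hammer: bystander: hammer lying on the table, far left
- brush: bystander: brush lying on the table, far right
- spray_can: bystander: can with an orange band, 52 mm diameter, 130 mm tall, standing on the right side of the table; origin at the centre of its underside
- flange: bystander: flat steel flange ring, 90 mm diameter, 16 mm thick, on the right side of the table; origin at the centre of its underside
- collar: bystander: brass collar ring, 64 mm diameter, 22 mm thick, on the left side of the table; origin at the centre of its underside
Mind the look-alikes: they are no part of the job. What is shaped like the part that bears sleeve_center but blue or brown is not meant.

How it is judged:
At the end, for the whole second after the job is handed in: The sleeve rests on the ramp with its wall within 4 mm of the stop's face (centre at x above -40 mm in the stop's frame), its axis within 0.06 rad of square, still (under 0.02 m/s), and the fingers still press on it with more than 0.2 N, through the last second (x of sleeve_center in the frame of stop between -0.04 and -0.03 m and z of sleeve_center in the frame of deck between 0.026 and 0.035 m and angle between the y axis of sleeve_center and the y axis of stop, either way round below 0.06 rad and linear speed of sleeve below 0.02 m/s and contact force between the fingers and sleeve above 0.2 N); the arm keeps its last pose, push and grip.
It fails at once if the sleeve rolls back or runs free: away from the foot of the ramp (more than 25 mm) and short of the stop it moves faster than 0.15 m/s without the fingers on it (x of sleeve_center in the frame of deck above -0.082 m and x of sleeve_center in the frame of stop below -0.046 m and linear speed of sleeve above 0.15 m/s and contact force between the fingers and sleeve below 0.02 N).
It fails at once if the sleeve is lifted (its centre comes more than 42 mm off the deck, 30 mm at rest) or turned askew on the ramp by more than 0.35 rad (z of sleeve_center in the frame of deck above 0.042 m or angle between the y axis of sleeve_center and the y axis of deck, either way round above 0.35 rad).
It fails at once if the sleeve is taken between the fingers (the grasp point comes within 22 mm of its centre) (distance between the grasp point and sleeve_center below 0.022 m).
It fails at once if the sleeve is rammed: faster than 0.45 m/s, or the fingers press on it with more than 40 N (linear speed of sleeve above 0.45 m/s or contact force between the fingers and sleeve above 40 N).
It fails at once if a bystander is moved by more than 20 mm (distance of any of short_sleeve, square, hammer, brush, spray_can, flange, collar from where it was at the start of the episode above 0.02 m).
It also fails if it takes over 32 s, if anything falls off the work surface, if the arm or the gripper's body presses on something with over 40 N, if the wrist force passes 120 N, or if a joint passes its speed limit or range.

## Working session

There is one attempt and no reset: what is moved stays moved. The work goes in short steps, Python scripts to look and compute and a tool call to move; the robot and the scene stay as the last step left them, time stands still between calls to the robot, and variables do not carry over. Pictures are saved under pics/ and viewed, about 8 in all and at most 12, crops included, and the job is handed in when it is done.

Besides the shell and the picture viewer there is one more tool, called after "Emit:" as name([rows], argument=value, ...), one row to a line, values as JSON. apply_moves: Moves the arm, as the interface text tells. Its arguments: {"type":"object","properties":{"rows":{"type":"array"}},"required":["rows"]}

```bash
mkdir -p pics
cat > h.py <<'E'
import numpy as np, cv2
from cell import monitor, eyes, workorder, arm
def world(c,u,v,d):
    p=cv2.undistortPoints(np.array([[[u,v]]],float),c["mtx"],np.array(c["D"])).ravel()
    return np.array(c["R"]).T@(np.array([p[0]*d,p[1]*d,d])-np.array(c["t"]))
def cloud(c,mask):
    v,u=np.nonzero(mask&(c["depth"]>0)); d=c["depth"][v,u].astype(float)
    p=cv2.undistortPoints(np.stack([u,v],1).astype(float)[:,None],c["mtx"],np.array(c["D"]))[:,0]
    return (np.c_[p*d[:,None],d]-np.array(c["t"]))@np.array(c["R"])
E
python3 - <<'E'
from h import *
print(monitor.sense(),arm.grip_point_offset)
for n in("top","side"):
    c=eyes.capture(n);cv2.imwrite(f"pics/{n}0.png",c["img"])
    print(n,"campos",-np.array(c["R"]).T@np.array(c["t"]))
    for l in("sleeve_center","stop","deck","short_sleeve","square"):
        for r in eyes.cut_out(n,l)[:3]:
            P=cloud(c,r["region"]); e=np.array(r["extent"])*[640,480,640,480]
            print(l,round(r["conf"],2),e.round(),len(P),np.median(P,0).round(3) if len(P) else 0, P.min(0).round(3),P.max(0).round(3))
        for r in eyes.pinpoint(n,l)[:2]: print("  pt",l,round(r["conf"],2),np.array(r["xy"])*[640,480])
E
```

```text
{'time': 0.0, 'joint_positions': array([-1.15818005,  0.68996853, -0.19452926,  1.56634359,  0.15731295,
        0.9025001 , -0.21511181]), 'joint_velocities': array([-0.00061986, -0.00123962,  0.00079543,  0.00047771, -0.00018617,
       -0.00021493, -0.00016435]), 'tau': array([ 5.34394730e-04, -5.27555430e+01, -1.26679257e+00, -1.53426129e+01,
       -5.26933442e-02,  6.52684263e-03,  1.76790995e-04]), 'tcp_pos': array([0.23094589, 0.58008497, 0.23792019]), 'tool_rot': array([-5.91309376e-01, -3.08522750e+00,  2.84808629e-03]), 'force': array([ 0.17129592, -0.16235478, -0.4291294 ]), 'torque': array([-0.01341607, -0.04410999, -0.00728708]), 'grip_width': 0.08797377393449277} 0.0187
top campos [0.30416052 0.01703664 1.21258872]
sleeve_center 0.92 [344. 241. 394. 268.] 1244 [ 0.478 -0.094  0.072] [ 0.451 -0.166 -0.004] [ 0.518 -0.024  0.082]
sleeve_center 0.9 [306. 276. 336. 326.] 1215 [0.371 0.037 0.056] [ 0.304  0.    -0.003] [0.438 0.078 0.069]
sleeve_center 0.8 [390. 307. 438. 342.] 1235 [ 0.301 -0.197  0.056] [ 0.257 -0.264  0.002] [ 0.345 -0.131  0.065]
  pt sleeve_center 0.92
[... 1137 characters left out ...]
nter 0.92 [319.68  273.984]
  pt sleeve_center 0.83 [261.632 327.504]
stop 0.85 [379. 223. 429. 296.] 1191 [ 0.672 -0.165  0.062] [ 0.664 -0.216 -0.002] [ 0.748 -0.026  0.099]
  pt stop 0.68 [392.384 271.008]
  pt stop 0.33 [460.992 373.68 ]
deck 0.63 [301. 231. 427. 311.] 3387 [ 0.594 -0.118  0.034] [ 0.452 -0.187 -0.002] [ 0.731 -0.021  0.065]
  pt deck 0.55 [364.416 263.904]
  pt deck 0.5 [379.584 366.192]
short_sleeve 0.71 [311. 219. 330. 251.] 580 [0.545 0.035 0.046] [ 0.501 -0.037 -0.004] [0.603 0.173 0.073]
  pt short_sleeve 0.82 [322.88 242.4 ]
square 0.85 [386. 289. 421. 320.] 611 [ 0.602 -0.26   0.022] [ 0.575 -0.277 -0.004] [ 0.664 -0.216  0.076]
  pt square 0.89 [399.872 312.096]
```

Run:
```python
from h import *
a=cv2.imread("pics/top0.png")[150:350,280:520];cv2.imwrite("pics/topc.png",cv2.resize(a,None,fx=3,fy=3,interpolation=2)[:600])
# deck/sleeve geometry
for n in("top","side"):
    c=eyes.capture(n)
    for r in eyes.cut_out(n,"sleeve_center")[:3]:
        P=cloud(c,r["region"])
        if abs(np.median(P[:,0])-.477)>.03: continue
        Q=P[(P[:,2]>P[:,2].max()-.008)];
        x,y=Q[:,0],Q[:,1]; k=np.polyfit(y,x,1)
        print(n,"sleeve crest",Q.mean(0).round(4),"y",np.percentile(y,[1,99]).round(4),"slope",k.round(4),P[:,2].max())
    r=eyes.cut_out(n,"stop")[0];P=cloud(c,r["region"]);
    Q=P[P[:,2]>.091];print("stop top",Q.mean(0).round(4),np.percentile(Q[:,0],[2,98]).round(4),np.percentile(Q[:,1],[2,98]).round(4),np.polyfit(Q[:,1],Q[:,0],1).round(4))
    F=P[(P[:,2]>.055)&(P[:,2]<.085)];print("face",np.median(F,0).round(4),np.polyfit(F[:,1],F[:,0],1).round(4))
    r=eyes.cut_out(n,"deck")[0];P=cloud(c,r["region"]);P=P[(P[:,0]>.52)&(P[:,0]<.65)]
    Q=P[np.abs(P[:,1]+.1)<.045];A=np.c_[Q[:,:2],np.ones(len(Q))];print("deck plane z=",np.linalg.lstsq(A,Q[:,2],rcond=None)[0].round(4))
    print(P[:,1].min(),P[:,1].max())
```

```text
top sleeve crest [ 0.4831 -0.0946  0.0765] y [-0.1587 -0.0308] slope [0.0542 0.4882] 0.08208977802220638
stop top [ 0.6763 -0.1059  0.0951] [0.6678 0.6847] [-0.1881 -0.0225] [0.052  0.6818]
face [ 0.6712 -0.1088  0.07  ] [0.0487 0.6771]
deck plane z= [ 0.1417 -0.0047 -0.0523]
-0.1846281218990771 -0.025625916033335475
side sleeve crest [ 0.4802 -0.1014  0.076 ] y [-0.1632 -0.0361] slope [0.0507 0.4853] 0.08077413005292608Traceback (most recent call last):
  File "<stdin>", line 12, in <module>
IndexError: list index out of range
```

View pics/topc.png

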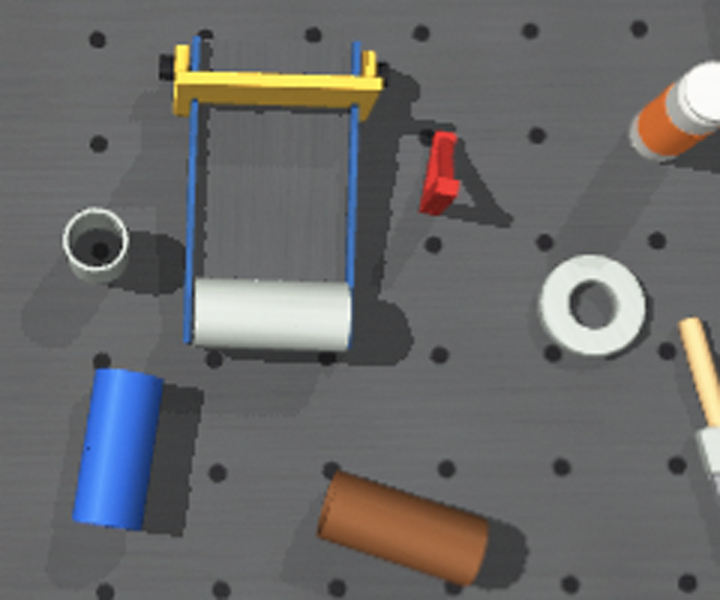

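View pics/side0.png

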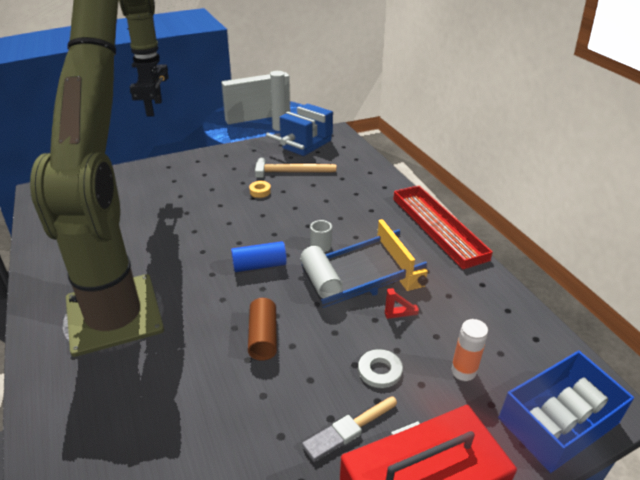

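Picture check (2 viewed). In the top view, the bright tube on the ramp is at px (370,255). The look-alikes are the blue tube at (320,299), the brown one at (414,325), and small tubes in the bin at the side view's lower right. The bright tube on the ramp is the one I want. Its centre is about (0.481, -0.097, 0.047), the ramp heading is about -3°, and the home centre is about (0.640, -0.105).

Emit:
apply_moves([
  {"x":22,"y":-55,"wz":2},
  {"x":22,"y":-55,"wz":2},
  {"x":22,"y":-55,"wz":2},
  {"x":22,"y":-55,"wz":2},
  {"x":22,"y":-55,"wz":2},
  {"x":22,"y":-55,"wz":2},
  {"x":22,"y":-55,"wz":2},
  {"x":22,"y":-55,"wz":2},
  {"x":22,"y":-55,"wz":2},
  {"x":0,"y":-55,"wz":1},
])

```text
schema error: expected keys x, y, z, wx, wy, wz, jaw
```

Emit:
apply_moves([
  {"x":22,"y":-55,"z":0,"wx":0,"wy":0,"wz":2,"jaw":0.8},
  {"x":22,"y":-55,"z":0,"wx":0,"wy":0,"wz":2,"jaw":0.8},
  {"x":22,"y":-55,"z":0,"wx":0,"wy":0,"wz":2,"jaw":0.8},
  {"x":22,"y":-55,"z":0,"wx":0,"wy":0,"wz":2,"jaw":0.8},
  {"x":22,"y":-55,"z":0,"wx":0,"wy":0,"wz":2,"jaw":0.8},
  {"x":22,"y":-55,"z":0,"wx":0,"wy":0,"wz":2,"jaw":0.8},
  {"x":22,"y":-55,"z":0,"wx":0,"wy":0,"wz":2,"jaw":0.8},
  {"x":22,"y":-55,"z":0,"wx":0,"wy":0,"wz":2,"jaw":0.8},
  {"x":22,"y":-55,"z":0,"wx":0,"wy":0,"wz":2,"jaw":0.8},
  {"x":0,"y":-55,"z":0,"wx":0,"wy":0,"wz":1,"jaw":0.8},
])

```text
time: 2.7
tcp_pos: [0.4343, 0.0201, 0.2405]
tool_rot: [0.044, 3.135, 0.015]
force: [0.4, -0.2, 0.6]
grip_width: 0.0705
```

Emit:
apply_moves([
  {"x":-7,"y":-57,"z":-10,"wx":0,"wy":0,"wz":-1.4,"jaw":0.8},
  {"x":-7,"y":-57,"z":-20,"wx":0,"wy":0,"wz":0,"jaw":0.8},
  {"x":0,"y":0,"z":-50,"wx":0,"wy":0,"wz":0,"jaw":0.8},
  {"x":0,"y":0,"z":-50,"wx":0,"wy":0,"wz":0,"jaw":0.8},
  {"x":0,"y":0,"z":0,"wx":0,"wy":0,"wz":0,"jaw":0.8},
])

```text
time: 3.32
tcp_pos: [0.4223, -0.1067, 0.1089]
tool_rot: [0.111, 3.124, 0.01]
force: [-1.2, 0.3, 0.0]
grip_width: 0.0706
```

Run:
```python
from h import *
s=monitor.sense();print(s["time"],s["tcp_pos"],s["tool_rot"],s["force"],s["grip_width"])
c=eyes.capture("side");cv2.imwrite("pics/s1.png",cv2.resize(c["img"][180:330,230:430],None,fx=3.5,fy=3.5,interpolation=2))
```

```text
3.325 [ 0.4223282  -0.10665165  0.10891701] [0.11117138 3.12399508 0.00992895] [-1.18755957  0.30518808  0.02189732] 0.07057913619443507
```

View pics/s1.png

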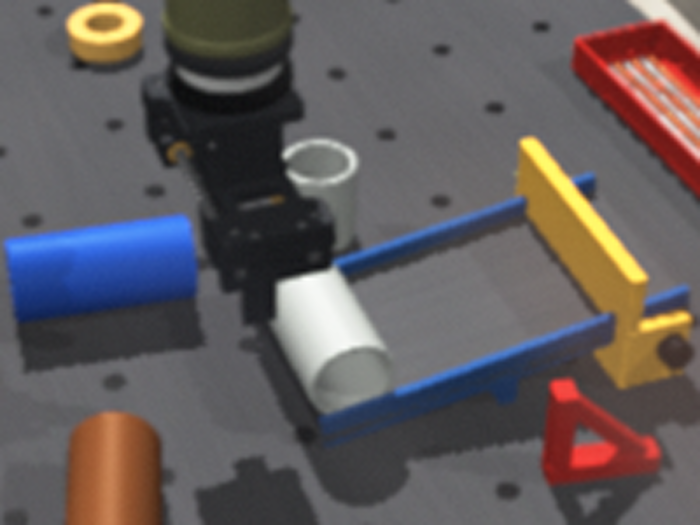

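The picture shows the gripper behind and above the tube (crop px 330,340), clear of the blue tube and the short sleeve. I'll correct y and yaw, then descend.

Emit:
apply_moves([
  {"x":-3,"y":12,"z":0,"wx":0,"wy":0,"wz":1.1,"jaw":0.8},
  {"x":0,"y":0,"z":-25,"wx":0,"wy":0,"wz":0,"jaw":0.8},
  {"x":0,"y":0,"z":-25,"wx":0,"wy":0,"wz":0,"jaw":0.8},
  {"x":0,"y":0,"z":-15,"wx":0,"wy":0,"wz":0,"jaw":0.8},
  {"x":0,"y":0,"z":0,"wx":0,"wy":0,"wz":0,"jaw":0.8},
])

```text
time: 4.0
tcp_pos: [0.4294, -0.0909, 0.063]
tool_rot: [0.066, 3.11, 0.012]
force: [-0.1, -0.3, 0.6]
grip_width: 0.0708
```

Run:
```python
from h import *
s=monitor.sense();print(s["joint_positions"].round(3),s["joint_velocities"].round(3),s["tcp_pos"])
print(cv2.Rodrigues(s["tool_rot"])[0].round(3))
```

```text
[ 0.153  0.813 -0.067  2.276  1.039  0.045  0.598] [-0.017 -0.028 -0.001  0.004 -0.134  0.003  0.111] [ 0.42937418 -0.0909123   0.06297531]
[[-0.999  0.042  0.031]
 [ 0.043  0.999  0.007]
 [-0.031  0.008 -0.999]]
```

Emit:
apply_moves([
  {"x":-2,"y":0,"z":0,"wx":0,"wy":-5,"wz":-0.6,"jaw":0.8},
  {"x":-4,"y":0,"z":-5,"wx":0,"wy":-5,"wz":0,"jaw":0.8},
  {"x":0,"y":0,"z":-12,"wx":0,"wy":0,"wz":0,"jaw":0.8},
  {"x":0,"y":0,"z":-5,"wx":0,"wy":0,"wz":0,"jaw":0.8},
  {"x":0,"y":0,"z":0,"wx":0,"wy":0,"wz":0,"jaw":0.8},
])

```text
time: 4.62
tcp_pos: [0.3909, -0.092, 0.0397]
tool_rot: [-0.049, -3.133, 0.006]
force: [0.9, 0.5, -0.6]
grip_width: 0.0704
```

```bash
cat > s.py <<'E'
from h import *
s=monitor.sense();print(s["joint_positions"].round(3),s["tcp_pos"].round(4),s["force"].round(2))
print(cv2.Rodrigues(s["tool_rot"])[0].round(3))
E
python3 s.py
```

```text
[ 0.357  0.888 -0.399  2.344  1.701  0.313 -0.073] [ 0.3909 -0.092   0.0397] [ 0.9   0.46 -0.58]
[[-0.999  0.031 -0.009]
 [ 0.031  1.    -0.004]
 [ 0.008 -0.004 -1.   ]]
```

Emit:
apply_moves([
  {"x":10,"y":0,"z":0,"wx":0,"wy":0,"wz":-0.6,"jaw":0.8},
  {"x":10,"y":0,"z":0,"wx":0,"wy":0,"wz":0,"jaw":0.8},
  {"x":0,"y":0,"z":0,"wx":0,"wy":0,"wz":0,"jaw":0.8},
])

```text
time: 5.0
tcp_pos: [0.4126, -0.0917, 0.0419]
tool_rot: [-0.064, -3.135, 0.008]
force: [-0.6, -0.3, 0.7]
grip_width: 0.0706
```

```bash
python3 s.py
```

```text
[ 0.293  0.871 -0.305  2.288  1.525  0.237  0.099] [ 0.4126 -0.0917  0.0419] [-0.59 -0.32  0.68]
[[-0.999  0.041 -0.006]
 [ 0.041  0.999 -0.005]
 [ 0.005 -0.005 -1.   ]]
```

Emit:
apply_moves([
  {"x":0,"y":0,"z":0,"wx":0,"wy":4,"wz":0,"jaw":0.8},
  {"x":0,"y":0,"z":0,"wx":0,"wy":4,"wz":0,"jaw":0.8},
  {"x":0,"y":0,"z":0,"wx":0,"wy":4,"wz":0,"jaw":0.8},
  {"x":0,"y":0,"z":0,"wx":0,"wy":0,"wz":0,"jaw":0.8},
])

```text
time: 5.5
tcp_pos: [0.4102, -0.0941, 0.0434]
tool_rot: [-0.056, -2.949, 0.026]
force: [0.7, -0.4, -0.5]
grip_width: 0.0706
```

```bash
python3 s.py
```

```text
[ 0.395  0.921 -0.502  2.116  0.872  0.552  0.734] [ 0.4102 -0.0941  0.0434] [ 0.71 -0.38 -0.46]
[[-0.981  0.036 -0.191]
 [ 0.039  0.999 -0.014]
 [ 0.191 -0.021 -0.981]]
```

Emit:
apply_moves([
  {"x":10,"y":0,"z":-3,"wx":0.6,"wy":0,"wz":-0.5,"jaw":0.8},
  {"x":8,"y":0,"z":-3,"wx":0.6,"wy":0,"wz":-0.4,"jaw":0.8},
  {"x":0,"y":0,"z":0,"wx":0,"wy":0,"wz":0,"jaw":0.8},
])

```text
time: 5.88
tcp_pos: [0.4279, -0.0947, 0.0372]
tool_rot: [-0.076, -2.948, -0.007]
force: [0.1, 0.7, -0.9]
grip_width: 0.0707
```

```bash
python3 s.py
python3 - <<'E'
from h import *
c=eyes.capture("side");cv2.imwrite("pics/s2.png",cv2.resize(c["img"][180:330,230:430],None,fx=3.5,fy=3.5,interpolation=2))
E
```

```text
[ 0.421  0.946 -0.528  2.061  0.836  0.583  0.779] [ 0.4279 -0.0947  0.0372] [ 0.13  0.73 -0.87]
[[-0.98   0.051 -0.191]
 [ 0.051  0.999  0.009]
 [ 0.191 -0.    -0.982]]
```

View pics/s2.png

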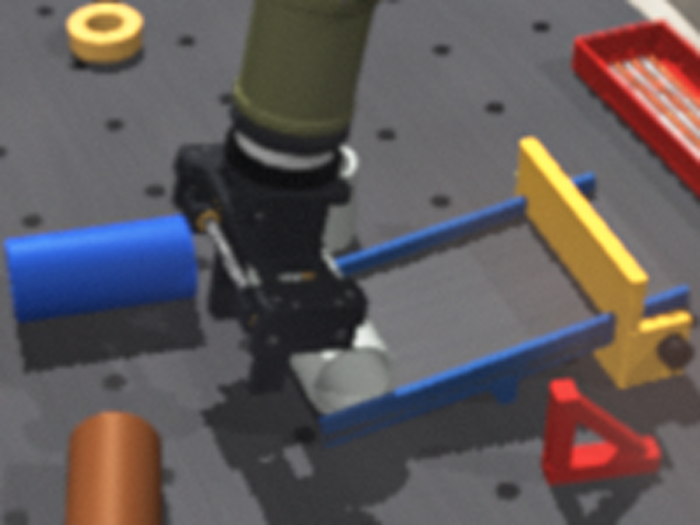

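The finger (265,365) stands behind the tube with the gripper body clear above it. I'll push slowly along the slope.

Emit:
apply_moves([
  {"x":4,"y":0,"z":0.3,"wx":0,"wy":0,"wz":0,"jaw":0.8},
  {"x":4,"y":0,"z":0.6,"wx":0,"wy":0,"wz":0,"jaw":0.8},
  {"x":4,"y":-0.2,"z":0.6,"wx":0,"wy":0,"wz":0,"jaw":0.8},
  {"x":4,"y":-0.2,"z":0.6,"wx":0,"wy":0,"wz":0,"jaw":0.8},
  {"x":4,"y":-0.2,"z":0.6,"wx":0,"wy":0,"wz":0,"jaw":0.8},
  {"x":4,"y":-0.2,"z":0.6,"wx":0,"wy":0,"wz":0,"jaw":0.8},
])

```text
time: 6.68
tcp_pos: [0.4498, -0.0955, 0.0412]
tool_rot: [-0.074, -2.942, -0.004]
force: [-1.8, 0.5, 2.7]
grip_width: 0.0703
```

```bash
cat > m.py <<'E'
from h import *
import sys
exec(open("s.py").read())
for n in("top","side"):
    c=eyes.capture(n)
    L=[]
    for r in eyes.cut_out(n,"sleeve_center")[:4]:
        P=cloud(c,r["region"])
        if not len(P): continue
        m=np.median(P,0)
        if m[0]>.46 and -.16<m[1]<-.04 : L.append((r,P))
    for r,P in L:
        Q=P[P[:,2]>np.percentile(P[:,2],30)]
        k=np.polyfit(Q[:,1],Q[:,0],1); print(n,round(r["conf"],2),len(P),"med",np.median(P,0).round(4),"x pct",np.percentile(P[:,0],[2,98]).round(4),"y",np.percentile(P[:,1],[2,98]).round(4),"slope",k.round(3))
    cv2.imwrite(f"pics/{n}_{sys.argv[1]}.png",cv2.resize(c["img"][150:330,230:430],None,fx=3,fy=3,interpolation=2))
E
python3 m.py a
```

```text
[ 0.43   0.956 -0.559  1.99   0.791  0.654  0.832] [ 0.4498 -0.0955  0.0412] [-1.75  0.5   2.66]
[[-0.979  0.05  -0.197]
 [ 0.049  0.999  0.007]
 [ 0.197 -0.002 -0.98 ]]
top 0.6 96 med [ 0.4878 -0.0611  0.0714] x pct [0.4712 0.5212] y [-0.0733 -0.0371] slope [1.209 0.565]
side 0.68 413 med [ 0.4964 -0.1501  0.0325] x pct [0.4613 0.5174] y [-0.1671 -0.1157] slope [0.536 0.574]
```

Emit:
apply_moves([
  {"x":5,"y":-0.2,"z":0.7,"wx":0,"wy":0,"wz":0,"jaw":0.8},
  {"x":5,"y":-0.2,"z":0.7,"wx":0,"wy":0,"wz":0,"jaw":0.8},
  {"x":5,"y":-0.3,"z":0.7,"wx":0,"wy":0,"wz":0,"jaw":0.8},
  {"x":5,"y":-0.3,"z":0.7,"wx":0,"wy":0,"wz":0,"jaw":0.8},
  {"x":5,"y":-0.3,"z":0.7,"wx":0,"wy":0,"wz":0,"jaw":0.8},
  {"x":5,"y":-0.3,"z":0.7,"wx":0,"wy":0,"wz":0,"jaw":0.8},
  {"x":5,"y":-0.3,"z":0.7,"wx":0,"wy":0,"wz":0,"jaw":0.8},
  {"x":5,"y":-0.3,"z":0.7,"wx":0,"wy":0,"wz":0,"jaw":0.8},
])

```text
time: 7.88
tcp_pos: [0.492, -0.0979, 0.0471]
tool_rot: [-0.073, -2.942, -0.004]
force: [-1.6, 0.3, 2.1]
grip_width: 0.0705
```

```bash
python3 m.py b
```

```text
[ 0.436  0.979 -0.596  1.862  0.735  0.762  0.911] [ 0.492  -0.0979  0.0471] [-1.56  0.35  2.11]
[[-0.979  0.05  -0.197]
 [ 0.049  0.999  0.007]
 [ 0.197 -0.002 -0.98 ]]
top 0.62 97 med [ 0.527  -0.0645  0.0794] x pct [0.5159 0.565 ] y [-0.0793 -0.043 ] slope [0.834 0.584]
side 0.91 436 med [ 0.5383 -0.152   0.0404] x pct [0.5035 0.5601] y [-0.1673 -0.0584] slope [-0.005  0.534]
```

View pics/side_b.png

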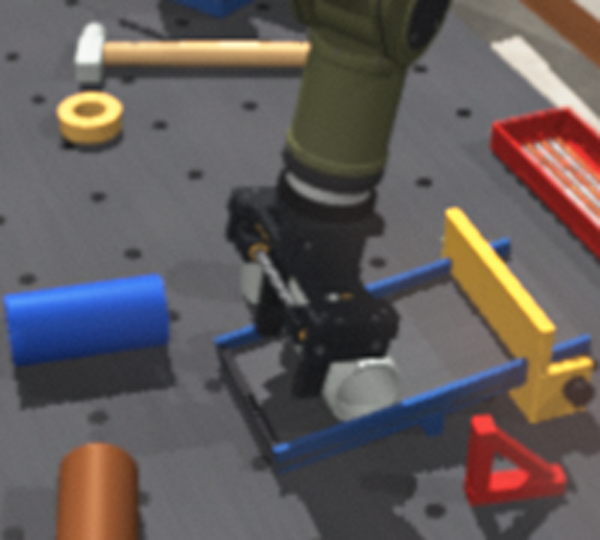

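The tube (365,385) sits in front of both fingers and moves with the TCP (42 mm each). Continuing.

Emit:
apply_moves([
  {"x":5,"y":-0.3,"z":0.7,"wx":0,"wy":0,"wz":0,"jaw":0.8},
  {"x":5,"y":-0.3,"z":0.7,"wx":0,"wy":0,"wz":0,"jaw":0.8},
  {"x":5,"y":-0.3,"z":0.7,"wx":0,"wy":0,"wz":0,"jaw":0.8},
  {"x":5,"y":-0.3,"z":0.7,"wx":0,"wy":0,"wz":0,"jaw":0.8},
  {"x":5,"y":-0.3,"z":0.7,"wx":0,"wy":0,"wz":0,"jaw":0.8},
  {"x":5,"y":-0.3,"z":0.7,"wx":0,"wy":0,"wz":0,"jaw":0.8},
  {"x":5,"y":-0.3,"z":0.7,"wx":0,"wy":0,"wz":0,"jaw":0.8},
  {"x":5,"y":-0.3,"z":0.7,"wx":0,"wy":0,"wz":0,"jaw":0.8},
  {"x":5,"y":-0.3,"z":0.7,"wx":0,"wy":0,"wz":0,"jaw":0.8},
  {"x":5,"y":-0.3,"z":0.7,"wx":0,"wy":0,"wz":0,"jaw":0.8},
])

```text
time: 9.32
tcp_pos: [0.5441, -0.1012, 0.0545]
tool_rot: [-0.073, -2.94, -0.003]
force: [-2.5, -0.6, 1.8]
grip_width: 0.07
```

Emit:
apply_moves([
  {"x":5,"y":-0.3,"z":0.7,"wx":0,"wy":0,"wz":0,"jaw":0.8},
  {"x":5,"y":-0.3,"z":0.7,"wx":0,"wy":0,"wz":0,"jaw":0.8},
  {"x":5,"y":-0.3,"z":0.7,"wx":0,"wy":0,"wz":0,"jaw":0.8},
  {"x":5,"y":-0.3,"z":0.7,"wx":0,"wy":0,"wz":0,"jaw":0.8},
  {"x":4,"y":-0.3,"z":0.6,"wx":0,"wy":0,"wz":0,"jaw":0.8},
  {"x":3,"y":-0.2,"z":0.5,"wx":0,"wy":0,"wz":0,"jaw":0.8},
])

```text
time: 10.07
tcp_pos: [0.5733, -0.103, 0.0587]
tool_rot: [-0.073, -2.94, -0.003]
force: [-2.5, -0.4, 1.5]
grip_width: 0.0706
```

```bash
python3 m.py c
```

```text
[ 0.419  1.033 -0.634  1.6    0.663  0.956  1.039] [ 0.5733 -0.103   0.0587] [-2.53 -0.38  1.47]
[[-0.979  0.05  -0.199]
 [ 0.049  0.999  0.007]
 [ 0.199 -0.003 -0.98 ]]
top 0.63 52 med [ 0.6101 -0.0739  0.0936] x pct [0.6029 0.6182] y [-0.0839 -0.0636] slope [-0.05   0.608]
side 0.85 507 med [ 0.6121 -0.1523  0.0576] x pct [0.5835 0.6402] y [-0.1718 -0.0551] slope [-0.162  0.588]
```

Emit:
apply_moves([
  {"x":4,"y":-0.2,"z":0.6,"wx":0,"wy":0,"wz":0,"jaw":0.8},
  {"x":4,"y":-0.2,"z":0.6,"wx":0,"wy":0,"wz":0,"jaw":0.8},
  {"x":4,"y":-0.2,"z":0.6,"wx":0,"wy":0,"wz":0,"jaw":0.8},
  {"x":3,"y":-0.2,"z":0.4,"wx":0,"wy":0,"wz":0,"jaw":0.8},
  {"x":2,"y":-0.1,"z":0.3,"wx":0,"wy":0,"wz":0,"jaw":0.8},
])

```text
time: 10.9
tcp_pos: [0.5904, -0.104, 0.0613]
tool_rot: [-0.073, -2.939, -0.003]
force: [-3.0, 0.3, 1.9]
grip_width: 0.0705
```

Emit:
apply_moves([
  {"x":2,"y":-0.1,"z":0.3,"wx":0,"wy":0,"wz":0,"jaw":0.8},
  {"x":2,"y":-0.1,"z":0.3,"wx":0,"wy":0,"wz":0,"jaw":0.8},
])

```text
time: 11.15
tcp_pos: [0.5946, -0.1042, 0.062]
tool_rot: [-0.073, -2.939, -0.003]
force: [-0.9, -0.8, 2.1]
grip_width: 0.0709
```

Emit:
apply_moves([
  {"x":2,"y":-0.1,"z":0.3,"wx":0,"wy":0,"wz":0,"jaw":0.8},
  {"x":2,"y":-0.1,"z":0.3,"wx":0,"wy":0,"wz":0,"jaw":0.8},
])

```text
time: 11.4
tcp_pos: [0.598, -0.1044, 0.0625]
tool_rot: [-0.073, -2.937, -0.003]
force: [-4.8, 0.8, 2.5]
grip_width: 0.0705
```

Emit:
apply_moves([
  {"x":1.5,"y":-0.1,"z":0.2,"wx":0,"wy":0,"wz":0,"jaw":0.8},
])

```text
time: 11.52
tcp_pos: [0.5979, -0.1044, 0.0625]
tool_rot: [-0.073, -2.933, -0.002]
force: [-5.5, 0.7, 2.7]
grip_width: 0.0708
```

Emit:
apply_moves([
  {"x":1.5,"y":-0.1,"z":0.2,"wx":0,"wy":0,"wz":0,"jaw":0.8},
])

```text
time: 11.65
tcp_pos: [0.5979, -0.1044, 0.0626]
tool_rot: [-0.072, -2.929, -0.002]
force: [-6.1, 0.3, 3.0]
grip_width: 0.0704
```

```bash
python3 m.py d
```

```text
[ 0.406  1.056 -0.641  1.505  0.641  1.03   1.08 ] [ 0.5979 -0.1044  0.0626] [-6.13  0.33  2.97]
[[-0.977  0.049 -0.21 ]
 [ 0.049  0.999  0.006]
 [ 0.21  -0.004 -0.978]]
side 0.83 509 med [ 0.6368 -0.1558  0.0632] x pct [0.6078 0.6653] y [-0.1737 -0.0629] slope [-0.178  0.609]
```

View pics/side_d.png

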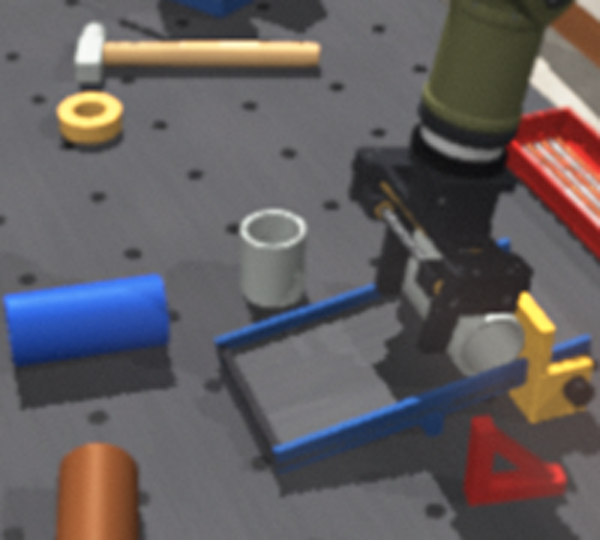

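The tube's near end (490,345) appears to touch the yellow stop (530,350). TCP stalls at x 0.598 while the force rises. I'll add a little push, let it settle and look closely.

Emit:
apply_moves([
  {"x":2,"y":-0.1,"z":0.2,"wx":0,"wy":-0.3,"wz":0,"jaw":0.8},
  {"x":2,"y":-0.1,"z":0.2,"wx":0,"wy":-0.3,"wz":0,"jaw":0.8},
])

```text
time: 12.1
tcp_pos: [0.5979, -0.1044, 0.0626]
tool_rot: [-0.072, -2.931, -0.001]
force: [-6.3, 0.4, 2.4]
grip_width: 0.0706
```

Run:
```python
from h import *
I=[]
for n,(a,b) in(("side",(235,360)),("top",(160,330))):
    c=eyes.capture(n);I.append(cv2.resize(c["img"][a:a+70,b:b+80],None,fx=5,fy=5,interpolation=2))
cv2.imwrite("pics/e.png",np.hstack(I))
for _ in range(10): eyes.capture("top"); s=monitor.sense();print(s["tcp_pos"].round(4),s["force"].round(1))
print(s["time"])
```

```text
[ 0.5979 -0.1045  0.0625] [-6.8  0.1  2.9]
[ 0.5979 -0.1044  0.0625] [-7.1 -0.2  2.9]
[ 0.5979 -0.1044  0.0625] [-5.9  1.9  3.1]
[ 0.5979 -0.1044  0.0626] [-6.3  1.1  3.2]
[ 0.5979 -0.1044  0.0625] [-6.8 -0.8  2.8]
[ 0.5979 -0.1044  0.0626] [-5.8  0.7  2.3]
[ 0.5979 -0.1044  0.0625] [-6.7  0.9  2.8]
[ 0.5979 -0.1044  0.0625] [-6.4  0.7  3.7]
[ 0.5979 -0.1044  0.0625] [-6.9 -0.3  4.5]
[ 0.5979 -0.1044  0.0625] [-7.5  0.7  2.4]
12.7
```

View pics/e.png

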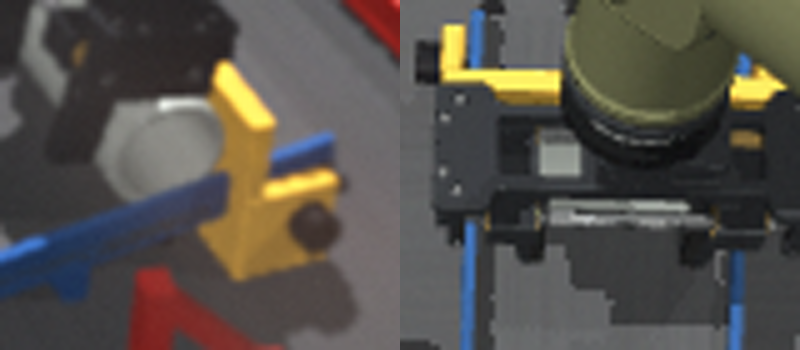

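The tube's end ring (left, 175,150) touches the stop face (225,140). In the top view the fingers sit parallel to the stop, and the force holds at about 6.5 N. Handing in.

Run:
```python
from h import *
workorder.close_job(); s=monitor.sense();print(s["time"],s["tcp_pos"],s["force"])
```

```text
the job is handed in; nothing more can be done
the job is handed in; nothing more can be done
```

The stainless sleeve is up the ramp against the yellow stop, and the job was handed in at about 12.7 s with both fingertips still pressing on it. I pushed it with the open fingers at about 40 mm/s, slowing near the stop.

- **Holding force:** over the last 0.6 s the tool did not move, and the wrist force in x held steady at about 6–7.5 N.
- **Contact with the stop:** the near end of the tube touches the stop in the side view. The tool also stopped advancing while the force rose. The tube's centre works out at about x 0.639 m, against about 0.640 m estimated for fully home.
- **Squareness:** the fingers are parallel to the stop, with their line matching it to within about 0.01 rad. I inferred the tube's own squareness from that, because the gripper hid the tube from the top camera (the network found nothing there at the end). The slope fit on the small visible patch in the side view was unusable (−0.18).
- **Fingers on the tube:** at the mid-push checks it had moved the same distance as the tool. I saw no sign of it rolling back.
- **Loose items:** those in view looked undisturbed in the last pictures; I did not measure their positions again.

The approach did not go cleanly. A joint reached its limit with the tool straight down close to the base, so I pushed with the tool tilted about 11°.

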